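# Bolt the detergent chest shut

## Robot

A 7-joint arm with a two-finger parallel gripper is mounted at the origin on the work surface. World frame = base frame: x ahead of the robot, y to its left, z up, the work surface at z = 0. Lengths are in mm, angles in rad, forces in N, time in s.
With the tool pointing down it reaches from about 400 to 875 mm from the base axis. Payload 4.4 kg.
Tool frame: the origin (TCP) lies midway between the tips of the shut fingers; the grasp point (between the pads) lies ctrl.grip_depth behind it (ctrl.grip_depth is the distance from the TCP to the grasp point, in mm); z points along the fingers, y is the line along which they close (so a half turn about z gives the same grasp; the last joint's range is limited). The gripper opens to 85 mm and grips with 20 to 120 N. Pads are 22 mm wide; open, the fingers measure 114 mm over their backs; the gripper's body (76 mm by 85 mm) begins 54 mm behind the grasp point. The pads swing forward as they close: fully open they stand 13 mm farther back than shut.
Start: joints at [1.128, 0.628, 0.038, 1.517, -0.027, 0.996, -0.02], TCP at [239.193, -604.404, 231.313] pointing down, gripper open.
Joint ranges: [-3.06, 3.06], [-0.37, 2.12], [-1.25, 1.32], [0.18, 2.47], [-1.1, 4.24], [0.23, 1.98], [-2.94, 2.94]. Speed limits (rad/s): [2.57, 2.57, 3.14, 3.14, 3.14, 3.14, 3.14].

## Interface

Orientations are given as [roll, pitch, yaw] about the fixed x, y, z axes, in that order (R = Rz(yaw) Ry(pitch) Rx(roll)).
In Python, from cell import ctrl gives the robot as it stands.
- The arm moves only by the tool carry_out, never from a script. Its argument "deltas" is one flat list of numbers, 7 for each row, row after row: the turn, a rotation vector about the tool's x, y, z in degrees, then the shift along the tool's x, y, z in m, then the closure, from -1 (fully open) to 1 (shut). In form: [wx, wy, wz, dx, dy, dz, claw, wx, wy, wz, dx, dy, dz, claw, ...]. A call has 1 to 12 rows; each row shifts and turns the commanded pose from where the row before left it, along the tool's axes as they then stand; what a row does not reach is not made up. A row lasts 1/8 s, in which the tool goes at most 62.5 mm and 10.7 degrees, less where a joint would pass 70% of its speed; a pose out of reach is approached as far as the arm can. A call with a gripper value outside its range is refused whole. The fingers move at their own pace and stop on an object; the grip force is fixed at half the most. Time passes only in rows, so rows that do not move let the fingers close. It gives the time, the measured TCP pose, the force, the opening and the grip force at its end, in the units of the state.
- ctrl.read_state(): the state, without advancing time (a new reading comes with each control period).
- ctrl.get_image(name): name is "side" or "top" or "wrist"; returns the picture (420x560x3 uint8, red, green, blue); there is no depth.
- ctrl.calibration(name): a dict with "mtx" (3x3 intrinsics, pixels), "distortion" ([k1, k2, p1, p2, k3] as OpenCV has them; the pictures are not rectified), "R" (3x3) and "t" (3): a world point X has camera coordinates R X + t. Camera axes: x right, y down, z forward; pixel columns grow to the right and rows downward; lengths in mm; the calibration is good to about 2 mm. A picture is of the moment at which its call begins: read the wrist's pose just before it. calibration takes no time and is no camera call; for the wrist camera it gives the pose at the moment of the call.
- ctrl.finish_job(): hands the job in; it is judged then, once.
The state is a dict: "clock": time; "qpos": joint angles; "qd": joint speeds; "tau": joint torques, N m; "eef_pos": TCP position; "tool_rot": TCP orientation; "force": force on the tool from outside, world axes, zero at the start; "torque": the same for the moment, N m; "width": finger opening in mm; "gripper_force": force on a finger pad.
Only numpy, scipy, OpenCV 4.12 (cv2) and the standard library are available. Lean on these libraries where they do the work, as an engineer would, in place of code of your own. Each camera call takes 0.05 s, during which the arm holds its last target. There are 200 camera calls.

## Task

Lock the detergent chest on the laundry counter: slide its spring-loaded bolt across until you feel it meet its stop, then, holding it there, swing the handle down as far as it goes into the notch of the keeper plate and let go. Work gently, without ramming the bolt or forcing the handle against the plate, and leave the three things that stand on the chest where they are.

Things in the scene. Friction and masses are not known exactly. Their poses are not given: they have to be found in the camera images.
- chest: white detergent chest, fixed, 280 (x) x 400 (y) x 120 mm high; origin: centre of its underside; x points away from its front with the pull bar, y along the bolt's slide, z up. Its flat top (z = 120) is a lid, with a seam at y = 56 to the fixed deck beyond. A steel barrel bolt lies on the top along y: rear guide (y -105 to -85), handle, keeper, staple. The guide rises 38 mm above the top.
- bolt: 12 mm round steel rod, 212 mm long; origin on its axis at the root of the handle; axes as the chest's. Slides along the chest's +y and turns about itself. A spring draws it back to rest: 4 N at rest, 0.08 N more per mm. It runs back if let go before the handle is in the notch; in the notch it springs back up to 3 mm to the notch's near edge and stays. It may bear on the keeper with 25 N at most.
- rest (a point): fixed point on the rod's axis where the bolt's origin lies at rest: in the chest's frame x 30, y -30, z 144 mm, so the axis is 24 mm above the chest's top. Beside the rod, towards the chest's -x, runs the keeper: an upright steel plate, 15 to 21 mm from the axis, upper edge 12 mm above the axis. All along it the plate stops the handle at about 0.9 rad, except at its one notch.
- mean_stop (a point): fixed point on the axis, 45 mm beyond rest: where the bolt's origin meets the stop on average. The keeper is clamped by hand, so the true stop lies up to 20 mm before or beyond: find it by feel or sight. The stop is a bridge of the keeper over the rod, 15 mm long, top 26 mm above the axis. The plate's 11 mm wide notch ends at the bridge: stem against bridge, it is in line with the notch.
- staple (a point): fixed point on the axis amid the staple on the deck, 16 mm long in y, 25 mm wide, top 38 mm above the chest's top; the bolt's end enters it as it slides across. Axes as the chest's.
- handle (a joint): turn of the handle about the rod: 0 = straight up, growing as it swings down towards the chest's -x side (its front); 1.57 = level, as far down as it goes. Starts between 0 and 0.6; stiff enough (0.08 N m) to stay where left. Below 0.8 it clears the plate; above 1.25 its stem is sunk below the plate's edge.
- knob (a point): centre of the steel grip at the handle's end, 60 mm from the rod's axis: a smooth round-ended barrel 22 mm thick, 30 mm long, lying along the handle, on an 8 mm stem. The handle swings in the plane across the rod, so fingers closing along the chest's y can keep pointing down while the grip pivots between them. With the handle level, the grip's centre is 24 mm above the chest's top.
- scoop: bystander: clear plastic measuring cup, 64 mm across, 50 high, on the chest's top near its front right corner; origin at the centre of its underside
- jar: bystander: glass jar with steel lid, 56 mm across, 70 high, on the chest's top near its front left corner; origin at the centre of its underside
- soap: bystander: white soap block 50 x 75 x 28 mm on the chest's top near its rear left corner; origin at the centre of its underside

How it is judged:
By the outcome, as a careful person would: the job done as asked, in the order asked, and still so for the second after the job is handed in, with the robot touching nothing.
It also fails if it takes over 64 s, if anything falls off the work surface, if the arm or the gripper's body presses on something with over 40 N, if the wrist force passes 120 N, or if a joint passes its speed limit or range.

## Working session

There is one attempt and no reset: what is moved stays moved. The work goes in short steps, Python scripts to look and compute and a tool call to move; the robot and the scene stay as the last step left them, time stands still between calls to the robot, and variables do not carry over. Pictures are saved under pics/ and viewed, at most 10 in all, crops included, and the job is handed in when it is done.

Besides the shell and the picture viewer there is one more tool, called after "Emit:" as name(argument=value, ...), one argument or row to a line, values as JSON. carry_out: Moves the arm, as the interface text tells. Its arguments: {"type":"object","properties":{"deltas":{"type":"array"}},"required":["deltas"]}

```bash
mkdir -p pics; ls
python3 - <<'E'
from cell import ctrl
import cv2
print(ctrl.grip_depth)
s=ctrl.read_state();print(s)
for n in("side","top"):
    im=ctrl.get_image(n);cv2.imwrite(f"pics/{n}0.png",im[:,:,::-1])
    c=ctrl.calibration(n);print(n,c)
E
```

```text
pics
18.700000000000003
{'clock': 0.0, 'qpos': array([ 1.12822898,  0.62934471,  0.03842739,  1.51837196, -0.02700348,
        0.99629045, -0.02004629]), 'qd': array([ 0.00029585, -0.00047597,  0.00130822,  0.00059111, -0.00022244,
       -0.00087537, -0.0013818 ]), 'tau': array([-1.27973203e-04, -5.63400185e+01,  1.22620337e+00, -1.93444705e+01,
        1.09583544e-02,  1.05129916e-02,  5.02140153e-06]), 'eef_pos': array([ 238.95154924, -603.8130426 ,  230.38847398]), 'tool_rot': array([-3.13969574e+00,  1.36527144e-05,  3.76730864e-01]), 'force': array([-0.05663091,  0.07901556, -0.0330978 ]), 'torque': array([ 0.01783044, -0.02173826, -0.02484015]), 'gripper_force': 0.0, 'width': 85.20228321925727}
side {'mtx': array([[506.14034901,   0.        , 274.10178573],
       [  0.        , 506.14034901, 203.40718743],
       [  0.        ,   0.        ,   1.        ]]), 'distortion': array([-0.09044039,  0.        ,  0.        ,  0.        ,  0.        ]), 'R': array([[-0.69882429, -0.71524346,  0.00845021],
       [-0.49807531,  0.47809457, -0.72342696],
       [ 0.5133864 , -0.50975717, -0.69034921]]), 't': array([403.65433277, 333.46609858, 621.79602742])}
top {'mtx': array([[493.00693381,   0.        , 278.45538546],
       [  0.        , 493.00693381, 209.64351684],
       [  0.        ,   0.        ,   1.        ]]), 'distortion': array([0.0010236, 0.       , 0.       , 0.       , 0.       ]), 'R': array([[ 2.71339682e-02, -9.99628493e-01,  2.57383949e-03],
       [-9.93082016e-01, -2.72503559e-02, -1.14217022e-01],
       [ 1.14244727e-01,  5.43127328e-04, -9.93452489e-01]]), 't': array([ 12.51479953, 568.09905508, 945.55427924])}
```

View pics/side0.png

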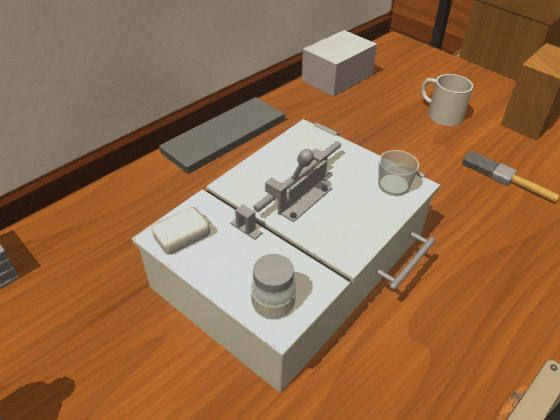

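View pics/top0.png

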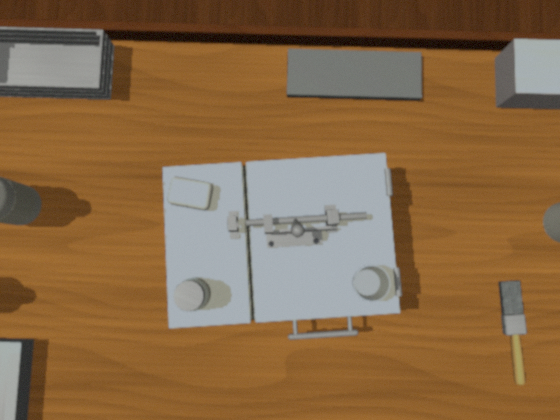

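The side view shows the chest with its seam, the knob near (306,157), and the bridge near (276,188). The top view shows the chest top's corners near (163,167), (386,154), (398,313) and (169,327), the knob at (297,229), and the bridge at (268,223). The pull bar is towards world -x, so the chest's axes roughly match the world's.

```bash
cat > h.py <<'E'
import numpy as np, cv2
from cell import ctrl
def ray(n,p,c=None):
    c=c or ctrl.calibration(n)
    u=cv2.undistortPoints(np.array([[p]],float),c["mtx"],c["distortion"])[0,0]
    R=np.array(c["R"]);return -R.T@c["t"],R.T@np.array([u[0],u[1],1])
def onz(n,p,z,c=None):
    o,d=ray(n,p,c);return o+d*(z-o[2])/d[2]
def tri(a,b):
    (o,d),(q,e)=a,b
    s=np.linalg.lstsq(np.c_[d,-e],q-o,rcond=None)[0]
    A,B=o+d*s[0],q+e*s[1];return (A+B)/2,np.linalg.norm(A-B)
def px(n,X,c=None):
    c=c or ctrl.calibration(n)
    return cv2.projectPoints(np.array(X,float).reshape(-1,3),cv2.Rodrigues(np.array(c["R"]))[0],np.array(c["t"]),c["mtx"],c["distortion"])[0][:,0]
E
python3 - <<'E'
from h import *
im=cv2.imread("pics/top0.png");hsv=cv2.cvtColor(im,cv2.COLOR_BGR2HSV)
m=((hsv[...,1]<70)&(hsv[...,2]>120)).astype(np.uint8)*255
m[:140]=0;m[345:]=0;m[:,:150]=0;m[:,410:]=0
m=cv2.morphologyEx(m,cv2.MORPH_CLOSE,np.ones((15,15)));m=cv2.morphologyEx(m,cv2.MORPH_OPEN,np.ones((25,25)))
c=max(cv2.findContours(m,0,2)[0],key=cv2.contourArea)
w=np.array([onz("top",p[0],120)[:2] for p in c]).astype(np.float32)
r=cv2.minAreaRect(w);print(r)
for p in[(163,167),(386,154),(398,313),(169,327)]:print(onz("top",p,120).round(1))
for p in[(134,239),(306,121),(439,186),(282,378)]:print("side",onz("side",p,120).round(1))
print("knob",tri(ray("top",(297,229)),ray("side",(306,157))))
for n,b in(("side",(200,130,200,140)),("top",(220,190,200,75))):
    i=cv2.imread(f"pics/{n}0.png")[b[1]:b[1]+b[3],b[0]:b[0]+b[2]]
    cv2.imwrite(f"pics/{n}c.png",cv2.resize(i,None,fx=4,fy=4,interpolation=2))
E
```

```text
((489.8443603515625, 22.63909912109375), (323.06109619140625, 413.7926940917969), 5.18461799621582)
[629.9 240.4 120. ]
[ 665.3 -166.   120. ]
[ 379.8 -187.8  120. ]
[344.8 214.5 120. ]
side [623.8 243.  120. ]
side [ 655.8 -159.5  120. ]
side [ 377.3 -182.8  120. ]
side [319.7 240.6 120. ]
knob (array([516.89482805,  -3.74801972, 198.14844908]), np.float64(1.351839253373522))
```

View pics/sidec.png

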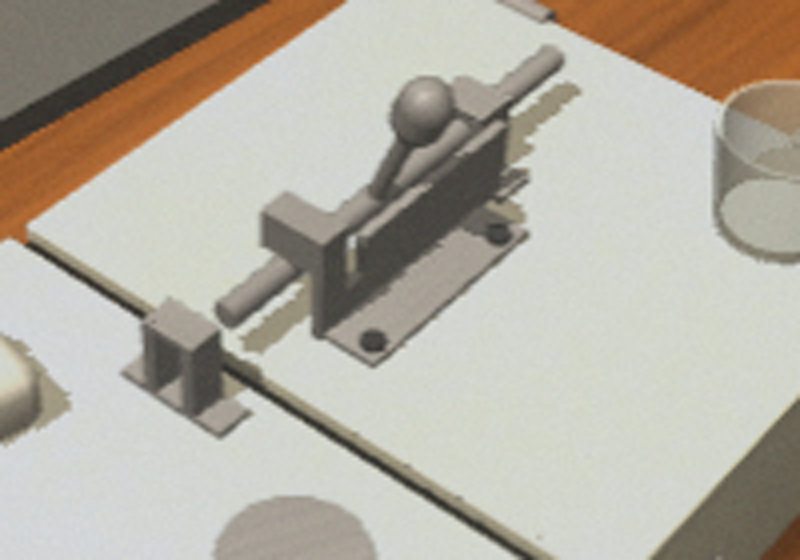

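View pics/topc.png

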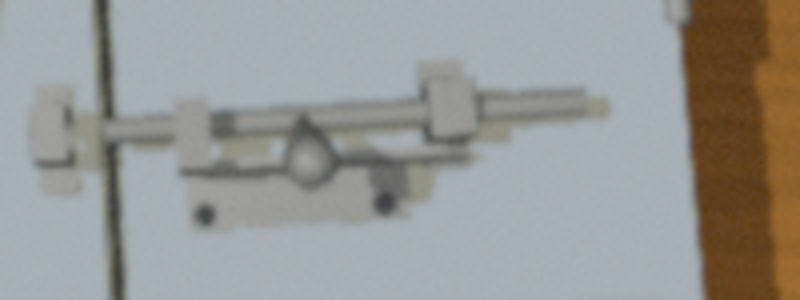

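Side crop: the handle leans towards the front, with the knob at crop (424,110) and the bridge at (300,230). Top crop: the rod's ends are at about (585,100) and (105,131), the knob at (310,160), and the bridge's near edge at u≈211.

Run:
```python
from h import *
T=lambda u,v:(220+u/4-.375,190+v/4-.375)
S=lambda u,v:(200+u/4-.375,130+v/4-.375)
a=onz("top",T(585,100),144);b=onz("top",T(105,131),144);print("rod ends",a,b,np.linalg.norm(a-b))
a2=onz("side",S(549,60),144);b2=onz("side",S(233,308),144);print("side rod",a2,b2,np.linalg.norm(a2-b2))
for A,B in((a,b),(a2,b2)):
    d=(B-A)/np.linalg.norm(B-A);print("yaw",np.degrees(np.arctan2(-d[0],d[1])))
print("knob",tri(ray("top",T(310,158)),ray("side",S(424,110))))
d=(b-a)/np.linalg.norm(b-a)
print("stem root y", onz("top",T(303,118),150))
print("bridge near top", onz("top",T(211,125),170),onz("top",T(176,125),170))
print("bridge side near-front top corner", onz("side",S(350,232),170),"far-front",onz("side",S(316,244),170))
print("guide",onz("top",T(430,108),158),onz("top",T(476,105),158))
print("staple",onz("top",T(36,130),158),onz("top",T(72,130),158))
for z,p in((120,T(205,215)),(120,T(385,203))):print(onz("top",p,z))
```

```text
rod ends [ 550.13917655 -125.65951863  144.        ] [530.73387925  84.3604523  144.        ] 210.91456505187247
side rod [ 547.79845346 -119.46421085  144.        ] [529.70111766  82.24799622 144.        ] 202.52241367744287
yaw 5.2789918335889
yaw 5.126770381737276
knob (array([517.0421842 ,  -3.71332482, 197.78999387]), np.float64(0.5309260035633586))
stem root y [538.24147155  -1.94197801 150.        ]
bridge near top [532.25647415  37.7376478  170.        ] [531.84968134  52.59500393 170.        ]
bridge side near-front top corner [509.40380395  41.86685567 170.        ] far-front [513.39256752  55.51779423 170.        ]
guide [543.30070692 -56.33059047 158.        ] [545.14520411 -76.15350813 158.        ]
staple [529.13363649 113.14242088 158.        ] [529.55762134  97.65128788 158.        ]
[496.3208944   39.88339185 120.        ]
[503.88921553 -40.60578688 120.        ]
```

Rod and guide agree on about 5.1° yaw. The knob is at (517, -4, 198), so θ≈0.4. The bridge suggests roughly 38 mm of travel. First I'll turn, rise and travel over.

Emit:
carry_out(
  deltas=[0, 0, 8.25, 0, 0, -0.03, -1, 0, 0, 8.25, 0, 0, -0.03, -1, 0, 0, 0, 0.027, -0.047, 0, -1, 0, 0, 0, 0.027, -0.047, 0, -1, 0, 0, 0, 0.027, -0.047, 0, -1, 0, 0, 0, 0.027, -0.047, 0, -1, 0, 0, 0, 0.027, -0.047, 0, -1, 0, 0, 0, 0.027, -0.047, 0, -1, 0, 0, 0, 0.027, -0.047, 0, -1, 0, 0, 0, 0.027, -0.047, 0, -1, 0, 0, 0, 0.027, -0.047, 0, -1, 0, 0, 0, 0, 0, 0, -1],
)

```text
clock: 1.6
eef_pos: [445.4, -156.8, 291.1]
tool_rot: [-3.139, -0.001, 0.098]
force: [0.2, -0.2, 0.4]
width: 85.4
gripper_force: 0.0
```

Emit:
carry_out(
  deltas=[0, 0, 0.5, 0.028, -0.048, 0, -1, 0, 0, 0, 0.028, -0.048, 0, -1, 0, 0, 0, 0.028, -0.048, 0, -1, 0, 0, 0, 0, 0, 0, -1, 0, 0, 0, 0, 0, 0, -1],
)

```text
clock: 2.22
eef_pos: [514.9, -12.6, 290.9]
tool_rot: [3.14, 0.001, 0.079]
force: [-0.6, -0.8, 0.4]
width: 85.6
gripper_force: 0.0
```

Run:
```python
from h import *
s=ctrl.read_state();print(s["eef_pos"],s["tool_rot"],s["force"])
c=ctrl.calibration("wrist");im=ctrl.get_image("wrist");cv2.imwrite("pics/w1.png",im[:,:,::-1])
print(px("wrist",[[517,-3.7,198],[538.4,-2,144],[535,37.7,170]],c))
import pickle;pickle.dump(c,open("c1.pkl","wb"))
```

```text
[514.9250617  -12.63477534 290.93058093] [3.14044394e+00 1.35783861e-03 7.88003916e-02] [-0.5582813  -0.76026717  0.43246143]
[[269.33850599 210.39195802]
 [270.9745265  167.50458669]
 [217.88902556 173.38564486]]
```

View pics/w1.png

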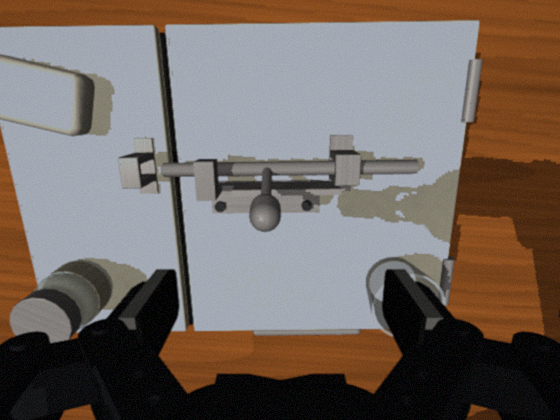

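The wrist view shows the knob at (265,212) against a predicted (269,210), so its y is about -1. The bridge's near edge at u≈217 matches the prediction. The fingers are open on either side. I'll centre and descend.

Emit:
carry_out(
  deltas=[0, 0, -0.5, 0.002, -0.011, 0.02, -1, 0, 0, 0, 0, 0, 0.03, -1, 0, 0, 0, 0, 0, 0.03, -1, 0, 0, 0, 0, 0, 0.02, -1, 0, 0, 0, 0, 0, 0.008, -1, 0, 0, 0, 0, 0, 0, -1, 0, 0, 0, 0, 0, 0, -1],
)

```text
clock: 3.15
eef_pos: [517.2, -0.4, 184.2]
tool_rot: [3.141, -0.002, 0.088]
force: [0.4, 0.3, 0.5]
width: 85.3
gripper_force: 0.0
```

Emit:
carry_out(
  deltas=[0, 0, 0, 0, 0.001, 0.004, 1, 0, 0, 0, 0, 0, 0, 1, 0, 0, 0, 0, 0, 0, 1, 0, 0, 0, 0, 0, 0, 1, 0, 0, 0, 0, 0, 0, 1, 0, 0, 0, 0, 0, 0, 1, 0, 0, 0, 0, 0, 0, 1, 0, 0, 0, 0, 0, 0, 1],
)

```text
clock: 4.15
eef_pos: [516.8, -1.6, 179.6]
tool_rot: [3.141, -0.0, 0.088]
force: [-1.1, -3.0, 5.0]
width: 19.9
gripper_force: 58.6
```

Emit:
carry_out(
  deltas=[0, 0, 0, 0, -0.002, 0, 1, 0, 0, 0, 0, -0.003, 0, 1, 0, 0, 0, 0, -0.003, 0, 1, 0, 0, 0, 0, -0.003, 0, 1, 0, 0, 0, 0, -0.003, 0, 1, 0, 0, 0, 0, -0.002, 0, 1, 0, 0, 0, 0, 0, 0, 1, 0, 0, 0, 0, 0, 0, 1],
)

```text
clock: 5.15
eef_pos: [515.4, 13.7, 179.6]
tool_rot: [3.14, -0.0, 0.088]
force: [-1.4, -5.6, 5.4]
width: 20.0
gripper_force: 58.7
```

Run:
```python
from h import *
s=ctrl.read_state();print(s["eef_pos"],s["tool_rot"],s["force"],s["width"])
im=ctrl.get_image("side");c=ctrl.get_image("wrist")
a=cv2.resize(im[110:250,200:400],None,fx=2.8,fy=2.8)[:,:,::-1]
cv2.imwrite("pics/s2.png",np.vstack([a,cv2.resize(c[100:260,100:400],(560,208))[:,:,::-1]]))
```

```text
[515.38288733  13.68012122 179.6421682 ] [ 3.14007815e+00 -2.11845890e-04  8.78881834e-02] [-1.37920239 -5.57092402  5.44595186] 19.96298685751098
```

View pics/s2.png

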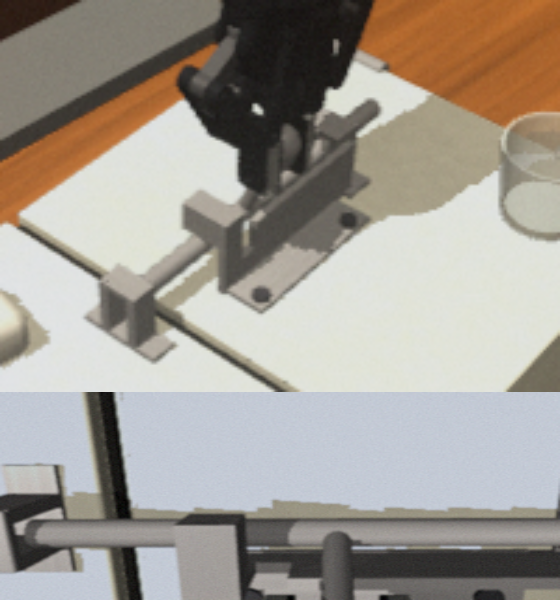

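The knob is held and the bolt is moving freely against its spring (-5.6 N), and the rod's end is entering the staple. Roughly 20 mm of slide is left.

Emit:
carry_out(
  deltas=[0, 0, 0, 0, -0.003, 0, 1, 0, 0, 0, 0, -0.003, 0, 1, 0, 0, 0, 0, -0.003, 0, 1, 0, 0, 0, 0, -0.002, 0, 1, 0, 0, 0, 0, -0.001, 0, 1, 0, 0, 0, 0, -0.001, 0, 1, 0, 0, 0, 0, 0, 0, 1, 0, 0, 0, 0, 0, 0, 1],
)

```text
clock: 6.25
eef_pos: [514.2, 26.0, 179.6]
tool_rot: [3.139, -0.0, 0.088]
force: [-1.4, -5.9, 5.9]
width: 19.8
gripper_force: 58.7
```

Emit:
carry_out(
  deltas=[0, 0, 0, 0, -0.001, 0, 1, 0, 0, 0, 0, -0.001, 0, 1, 0, 0, 0, 0, 0, 0, 1],
)

```text
clock: 6.62
eef_pos: [514.1, 27.9, 179.6]
tool_rot: [3.139, -0.0, 0.087]
force: [-1.7, -6.8, 5.8]
width: 20.1
gripper_force: 58.7
```

Emit:
carry_out(
  deltas=[0, 0, 0, 0, -0.001, 0, 1, 0, 0, 0, 0, -0.001, 0, 1, 0, 0, 0, 0, 0, 0, 1],
)

```text
clock: 7.0
eef_pos: [513.9, 29.8, 179.6]
tool_rot: [3.139, 0.0, 0.087]
force: [-1.2, -6.7, 5.3]
width: 19.8
gripper_force: 58.7
```

Emit:
carry_out(
  deltas=[0, 0, 0, 0, -0.001, 0, 1, 0, 0, 0, 0, 0, 0, 1, 0, 0, 0, 0, -0.001, 0, 1, 0, 0, 0, 0, 0, 0, 1],
)

```text
clock: 7.5
eef_pos: [513.7, 31.7, 179.6]
tool_rot: [3.139, -0.0, 0.087]
force: [-0.5, -7.2, 5.7]
width: 19.8
gripper_force: 58.8
```

Emit:
carry_out(
  deltas=[0, 0, 0, 0, -0.001, 0, 1, 0, 0, 0, 0, 0, 0, 1],
)

```text
clock: 7.75
eef_pos: [513.6, 32.7, 179.6]
tool_rot: [3.139, -0.0, 0.087]
force: [-1.6, -6.7, 5.4]
width: 19.9
gripper_force: 58.8
```

Emit:
carry_out(
  deltas=[0, 0, 0, 0, -0.001, 0, 1, 0, 0, 0, 0, 0, 0, 1],
)

```text
clock: 8.0
eef_pos: [513.5, 33.6, 179.6]
tool_rot: [3.139, -0.0, 0.087]
force: [-1.1, -6.7, 5.1]
width: 19.9
gripper_force: 58.8
```

Emit:
carry_out(
  deltas=[0, 0, 0, 0, -0.001, 0, 1, 0, 0, 0, 0, 0, 0, 1],
)

```text
clock: 8.25
eef_pos: [513.4, 34.5, 179.6]
tool_rot: [3.139, -0.0, 0.087]
force: [-1.6, -7.5, 5.1]
width: 20.0
gripper_force: 58.8
```

Emit:
carry_out(
  deltas=[0, 0, 0, 0, -0.001, 0, 1, 0, 0, 0, 0, 0, 0, 1],
)

```text
clock: 8.5
eef_pos: [513.5, 34.6, 179.6]
tool_rot: [3.138, -0.0, 0.087]
force: [-0.6, -10.0, 5.3]
width: 19.9
gripper_force: 58.9
```

Emit:
carry_out(
  deltas=[0, 0, 0, 0, -0.001, 0, 1, 0, 0, 0, 0, 0, 0, 1],
)

```text
clock: 8.75
eef_pos: [513.4, 34.6, 179.6]
tool_rot: [3.137, -0.0, 0.086]
force: [-0.1, -11.6, 6.6]
width: 19.7
gripper_force: 58.9
```

The stop is met at about 36 mm of travel: the pose stalls and the force climbs to -11.6 N, about 4 N of it on the bridge. That agrees with the sighted bridge. I'll swing along the arc in stages while keeping the preload.

Emit:
carry_out(
  deltas=[0, 0, 0, -0.004, 0, 0.002, 1, 0, 0, 0, -0.004, 0, 0.002, 1, 0, 0, 0, -0.0035, 0, 0.0025, 1, 0, 0, 0, -0.004, 0, 0.0025, 1, 0, 0, 0, 0, 0, 0, 1],
)

```text
clock: 9.38
eef_pos: [499.1, 33.4, 171.3]
tool_rot: [3.137, -0.003, 0.086]
force: [0.5, -11.7, 9.5]
width: 19.9
gripper_force: 63.1
```

Emit:
carry_out(
  deltas=[0, 0, 0, -0.0035, 0, 0.003, 1, 0, 0, 0, -0.003, 0, 0.003, 1, 0, 0, 0, 0, 0, 0, 1],
)

```text
clock: 9.75
eef_pos: [490.9, 32.6, 165.2]
tool_rot: [3.137, 0.001, 0.084]
force: [-4.7, -11.8, 14.1]
width: 19.9
gripper_force: 64.1
```

The y value stays in line. Compression along the handle is growing, so I'll ease outward while continuing.

Emit:
carry_out(
  deltas=[0, 0, 0, -0.004, 0, 0.002, 1, 0, 0, 0, -0.0035, 0, 0.003, 1, 0, 0, 0, 0, 0, 0, 1],
)

```text
clock: 10.12
eef_pos: [484.5, 32.1, 159.9]
tool_rot: [3.138, -0.002, 0.083]
force: [-0.4, -12.5, 7.7]
width: 20.0
gripper_force: 58.6
```

Emit:
carry_out(
  deltas=[0, 0, 0, -0.003, 0, 0.0035, 1, 0, 0, 0, -0.002, 0, 0.004, 1, 0, 0, 0, 0, 0, 0, 1],
)

```text
clock: 10.5
eef_pos: [477.8, 31.3, 151.2]
tool_rot: [3.137, 0.003, 0.086]
force: [-1.1, -12.0, -1.4]
width: 18.6
gripper_force: 62.3
```

Emit:
carry_out(
  deltas=[0, 0, 0, -0.002, 0, 0.004, 1, 0, 0, 0, -0.0015, 0, 0.004, 1, 0, 0, 0, 0, 0, 0, 1],
)

```text
clock: 10.88
eef_pos: [473.8, 31.0, 143.1]
tool_rot: [3.137, 0.004, 0.085]
force: [-0.3, -13.0, -0.8]
width: 16.3
gripper_force: 55.9
```

The width is shrinking, so I'll look before going on.

Run:
```python
from h import *
im=ctrl.get_image("side");c=ctrl.get_image("wrist")
a=cv2.resize(im[110:250,200:400],None,fx=2.8,fy=2.8)[:,:,::-1]
cv2.imwrite("pics/s3.png",np.hstack([a,cv2.resize(c[150:360,160:290],(240,392))[:,:,::-1]]))
```

```text
(no output)
```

View pics/s3.png

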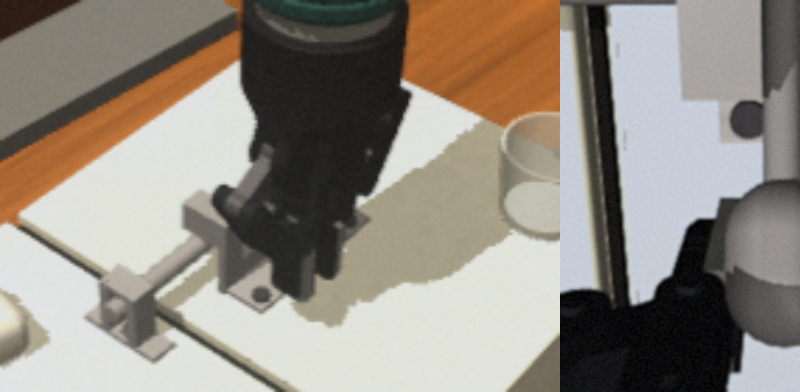

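The knob seems to sit high in the pads, with the handle lagging behind the tool. I'll get its angle by intersecting the wrist ray with the 60 mm circle about the axis.

Run:
```python
from h import *
s=ctrl.read_state();print(s["eef_pos"],s["force"],s["width"])
c=ctrl.calibration("wrist");im=ctrl.get_image("wrist");cv2.imwrite("pics/w4.png",im[100:400,130:430,::-1].repeat(2,0).repeat(2,1))
w=np.array([np.cos(.089),np.sin(.089),0]);a0=np.array([535.1,34.6+1.9,144])
o=-np.array(c["R"]).T@c["t"];print("cam",o)
for th in(0.8,.95,1.1,1.25,1.4,1.57):
    k=a0-60*np.sin(th)*w+[0,0,60*np.cos(th)];print(th,k.round(1),px("wrist",k,c)[0].round(1), px("wrist",a0-10*np.sin(th)*w+[0,0,10*np.cos(th)],c)[0].round(1))
```

```text
[473.76494048  30.95525572 143.07540595] [ -1.37312237 -12.06811371   0.36607566] 16.592983361253022
cam [545.03595506  38.90974316 284.01839427]
0.8 [492.2  32.7 185.8] [284.2 283.8] [282.7 155. ]
0.95 [486.5  32.2 178.9] [283.9 289.2] [282.7 157.1]
1.1 [481.8  31.7 171.2] [283.6 290.1] [282.7 158.6]
1.25 [478.4  31.4 162.9] [283.3 287.3] [282.6 159.6]
1.4 [476.2  31.2 154.2] [283.1 281.6] [282.6 160. ]
1.57 [475.3  31.2 144. ] [282.8 272.4] [282.5 159.8]
```

View pics/w4.png

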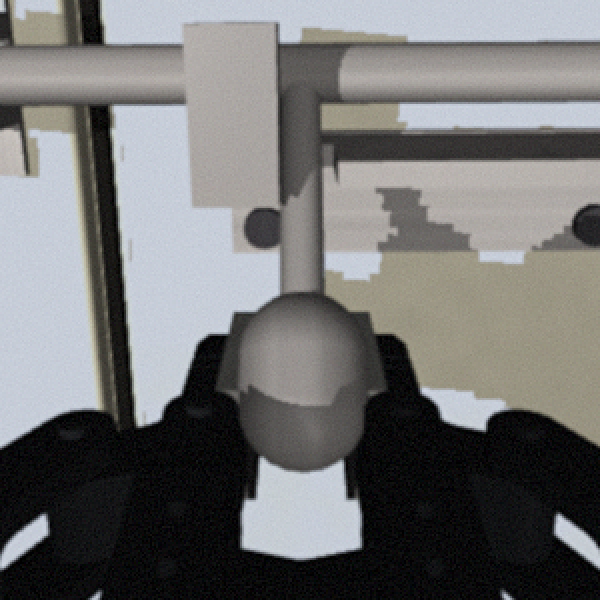

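The stem is against the bridge and in line with the notch, but the pads have slid below the knob's middle. I'll check the handle angle from the knob's apparent width (62 px) and the stem's.

Run:
```python
from h import *
c=ctrl.calibration("wrist");print(c["R"].round(3).tolist())
w=np.array([np.cos(.089),np.sin(.089),0]);y=np.array([-w[1],w[0],0]);a0=np.array([535.1,36.5,144])
for th in(0.8,.9,1.,1.1,1.25,1.4,1.57):
    u=-np.sin(th)*w+[0,0,np.cos(th)];f=lambda r,h:np.linalg.norm(np.diff(px("wrist",[a0+r*u+h*y,a0+r*u-h*y],c),axis=0))
    print(th,f(60,11).round(1),"stem at 40:",f(40,4).round(1),px("wrist",a0+45*u,c)[0].round(1),px("wrist",a0+75*u,c)[0].round(1))
```

```text
[[0.085, -0.996, 0.005], [-0.955, -0.08, 0.286], [-0.284, -0.029, -0.958]]
0.8 69.9 stem at 40: 23.4 [283.7 239.7] [284.9 333.8]
0.9 66.5 stem at 40: 22.7 [283.6 244.2] [284.5 336.1]
1.0 63.4 stem at 40: 22.0 [283.5 247.1] [284.2 335.8]
1.1 60.5 stem at 40: 21.4 [283.3 248.7] [284.  333.2]
1.25 56.5 stem at 40: 20.4 [283.1 248.7] [283.6 326.2]
1.4 53.0 stem at 40: 19.6 [282.9 246.2] [283.2 316.1]
1.57 49.5 stem at 40: 18.7 [282.7 240.8] [282.9 302.2]
```

θ is about 1.0, so the handle is just entering the notch and the pads slid past it. I'll raise the tool so the pads straddle the knob again, still squeezing and holding the bolt, and then swing in smaller steps.

Emit:
carry_out(
  deltas=[0, 0, 0, 0.003, 0, -0.004, 1, 0, 0, 0, 0.003, 0, -0.004, 1, 0, 0, 0, 0.002, 0, -0.004, 1, 0, 0, 0, 0, 0, 0, 1],
)

```text
clock: 11.52
eef_pos: [483.1, 31.8, 155.2]
tool_rot: [3.137, 0.002, 0.085]
force: [1.4, -11.7, -1.6]
width: 15.6
gripper_force: 53.5
```

Run:
```python
from h import *
c=ctrl.calibration("wrist");im=ctrl.get_image("wrist");sd=ctrl.get_image("side")
a=cv2.resize(sd[130:230,250:350],(400,400));b=cv2.resize(im[130:390,190:370],(346,500))
cv2.imwrite("pics/w5.png",np.hstack([cv2.copyMakeBorder(a,0,100,0,0,0),b])[:,:,::-1])
w=np.array([np.cos(.089),np.sin(.089),0]);y=np.array([-w[1],w[0],0]);a0=np.array([535.1,36.5,144])
for th in(.6,.7,0.8,.9,1.,1.1,1.25,1.4):
    u=-np.sin(th)*w+[0,0,np.cos(th)];f=lambda r,h:np.linalg.norm(np.diff(px("wrist",[a0+r*u+h*y,a0+r*u-h*y],c),axis=0))
    print(th,f(60,11).round(1),px("wrist",a0+45*u,c)[0].round(1),px("wrist",a0+75*u,c)[0].round(1))
```

```text
0.6 67.2 [283.4 239.6] [284.6 322.3]
0.7 64.5 [283.3 246.1] [284.4 330.1]
0.8 61.8 [283.2 251.1] [284.1 334.9]
0.9 59.2 [283.1 254.8] [283.9 336.9]
1.0 56.7 [283.  257.1] [283.7 336.6]
1.1 54.3 [282.9 258.2] [283.4 334.4]
1.25 51.1 [282.8 257.8] [283.1 328. ]
1.4 48.2 [282.6 255.2] [282.8 318.8]
```

View pics/w5.png

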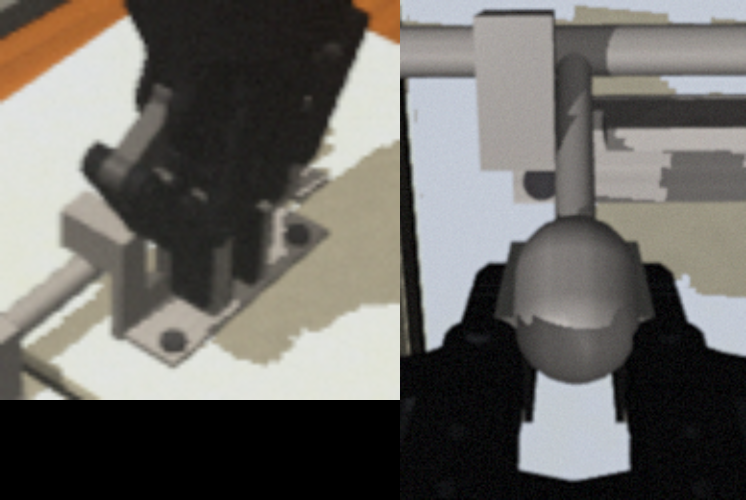

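The handle followed the tool back up to θ≈0.7, still gripped too deep. It now clears the plate, so I'll loosen the fingers just enough to cage the knob, which keeps the bolt held. Then I'll raise the tool so the knob sits nearer the tips.

Emit:
carry_out(
  deltas=[0, 0, 0, 0, 0, 0, 0.4, 0, 0, 0, 0, 0, 0, 0.4, 0, 0, 0, 0, 0, 0, 0.4],
)

```text
clock: 12.0
eef_pos: [482.1, 34.3, 155.2]
tool_rot: [3.14, 0.003, 0.087]
force: [-1.9, -6.0, -0.6]
width: 25.2
gripper_force: 0.3
```

Emit:
carry_out(
  deltas=[0, 0, 0, 0.003, 0, -0.005, 0.4, 0, 0, 0, 0.004, 0, -0.005, 0.4, 0, 0, 0, 0.004, 0, -0.005, 0.4, 0, 0, 0, 0.003, 0, -0.004, 0.4, 0, 0, 0, 0, 0, 0, 0.4],
)

```text
clock: 12.62
eef_pos: [497.9, 37.9, 175.2]
tool_rot: [-3.141, -0.001, 0.089]
force: [-0.2, 0.5, 0.5]
width: 25.4
gripper_force: 0.0
```

Run:
```python
from h import *
s=ctrl.read_state();print(s["eef_pos"],s["force"])
c=ctrl.calibration("wrist");im=ctrl.get_image("wrist");cv2.imwrite("pics/w6.png",cv2.resize(im[130:390,190:370],(346,500))[:,:,::-1])
w=np.array([np.cos(.089),np.sin(.089),0]);y=np.array([-w[1],w[0],0]);a0=np.array([535.1,36.5,144])-3*y
for th in(.2,.3,.4,.5,.6,.7,0.8,.9,1.):
    u=-np.sin(th)*w+[0,0,np.cos(th)];f=lambda r,h:np.linalg.norm(np.diff(px("wrist",[a0+r*u+h*y,a0+r*u-h*y],c),axis=0))
    q=lambda r:((px("wrist",a0+r*u,c)[0]-[190,130])*1.923).round(0)
    print(th,(f(60,11)*1.923).round(1),q(45),q(75))
```

```text
[497.85313904  37.88706374 175.16519587] [-0.23184017  0.47530459  0.50875731]
0.2 120.4 [217. 182.] [228. 274.]
0.3 117.4 [217. 200.] [226. 308.]
0.4 114.2 [216. 216.] [224. 336.]
0.5 110.7 [215. 231.] [222. 359.]
0.6 107.1 [214. 243.] [220. 377.]
0.7 103.5 [213. 252.] [218. 389.]
0.8 99.9 [212. 260.] [216. 397.]
0.9 96.3 [211. 265.] [214. 400.]
1.0 92.9 [210. 269.] [212. 400.]
```

View pics/w6.png

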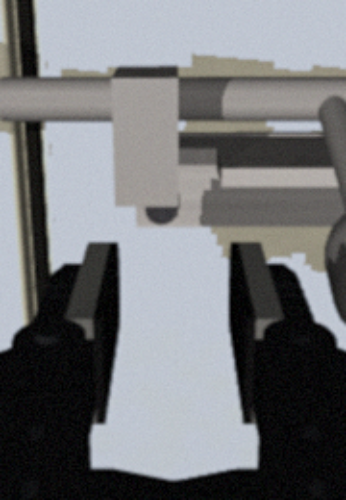

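The cage slipped past the knob while rising. The view shows the fingers empty around the bridge, and the bolt back at rest on the right with the handle at about 0.4. Nothing was harmed. I'll go up, re-measure by script and redo it, gripping nearer the tips.

Emit:
carry_out(
  deltas=[0, 0, 0, 0, 0, -0.03, 0.4, 0, 0, 0, 0, 0, -0.03, -1, 0, 0, 0, 0, 0, -0.03, -1, 0, 0, 0, 0, 0.02, -0.025, -1, 0, 0, 0, 0.013, 0.02, 0, -1, 0, 0, 0, 0, 0, 0, -1, 0, 0, 0, 0, 0, 0, -1],
)

```text
clock: 13.55
eef_pos: [512.8, -0.4, 289.2]
tool_rot: [-3.141, 0.002, 0.089]
force: [-0.2, -0.3, -0.0]
width: 85.2
gripper_force: 0.0
```

```bash
cat > k.py <<'E'
from h import *
import pickle
def knob(im,c,seed):
    g=cv2.cvtColor(im,cv2.COLOR_BGR2HSV);m=((g[...,1]<60)&(g[...,2]<150)).astype(np.uint8)
    r0,c0=int(seed[1])-45,int(seed[0])-45
    s=m[r0:r0+90,c0:c0+90];d=cv2.distanceTransform(cv2.copyMakeBorder(s,1,1,1,1,0),2,5)[1:-1,1:-1]
    d[np.abs(np.arange(90)-45)>25]=0
    v=cv2.minMaxLoc(d);return (v[3][0]+c0,v[3][1]+r0),v[1]
E
python3 - <<'E'
from k import *
c1=pickle.load(open("c1.pkl","rb"));print("check w1",knob(cv2.imread("pics/w1.png"),c1,(265,212)))
s=ctrl.read_state();print(s["eef_pos"],s["tool_rot"],s["force"],s["width"])
c=ctrl.calibration("wrist");im=ctrl.get_image("wrist")[:,:,::-1].copy();cv2.imwrite("pics/w7.png",im)
w=np.array([np.cos(.089),np.sin(.089),0]);a0=np.array([538.4,-1,144])
seed=px("wrist",a0+60*np.array([-np.sin(.4)*w[0],-np.sin(.4)*w[1],np.cos(.4)]),c)[0]
print(knob(im,c,seed))
for cc in(c1,c):
  for th in(0,.1,.2,.3,.4,.5,.6,.7):print(th,px("wrist",a0-60*np.sin(th)*w+[0,0,60*np.cos(th)],cc)[0].round(1),end=" ")
  print()
E
```

```text
check w1 ((294, 193), 14.78759765625)
[ 5.12840675e+02 -3.88288766e-01  2.89242901e+02] [-3.14080642e+00  1.66761835e-03  8.93595256e-02] [-0.20492423 -0.2940713  -0.02112869] 85.21511674166685
((288, 206), 12.987598419189453)
0 [267.3 182. ] 0.1 [267.5 190.6] 0.2 [267.7 198.8] 0.3 [268.  206.4] 0.4 [268.2 213.4] 0.5 [268.5 219.6] 0.6 [268.8 225. ] 0.7 [269.  229.5] 
0 [286.5 180.9] 0.1 [286.4 189.6] 0.2 [286.3 197.8] 0.3 [286.3 205.5] 0.4 [286.2 212.6] 0.5 [286.1 218.8] 0.6 [286.  224.3] 0.7 [285.8 228.9]
```

Run:
```python
from k import *
c1=pickle.load(open("c1.pkl","rb"));c=ctrl.calibration("wrist")
for f,cc,u in(("w1",c1,265),("w7",c,287)):
    g=cv2.cvtColor(cv2.imread(f"pics/{f}.png"),6).astype(int)
    print(f,"col",list(enumerate(g[160:250:2,u-2:u+3].mean(1).round().astype(int)*1))[::1] and [(160+2*i,int(v)) for i,v in enumerate(g[160:250:2,u-2:u+3].mean(1))])
    for r in(200,206,212,218,224,228):print(r,[int(v) for v in g[r,u-28:u+29:2]])
```

```text
w1 col [(160, 137), (162, 77), (164, 110), (166, 121), (168, 88), (170, 75), (172, 71), (174, 72), (176, 71), (178, 71), (180, 73), (182, 73), (184, 73), (186, 73), (188, 71), (190, 68), (192, 71), (194, 50), (196, 66), (198, 69), (200, 69), (202, 68), (204, 76), (206, 93), (208, 105), (210, 112), (212, 121), (214, 130), (216, 134), (218, 139), (220, 137), (222, 130), (224, 123), (226, 113), (228, 103), (230, 84), (232, 153), (234, 170), (236, 171), (238, 171), (240, 169), (242, 170), (244, 169), (246, 168), (248, 170)]
200 [139, 137, 136, 139, 137, 136, 142, 134, 85, 77, 84, 79, 74, 68, 73, 70, 64, 56, 45, 45, 62, 135, 138, 138, 135, 135, 140, 137, 136]
206 [136, 133, 133, 133, 132, 135, 116, 69, 72, 83, 96, 93, 94, 98, 90, 92, 77, 71, 59, 53, 44, 54, 131, 137, 138, 134, 137, 134, 134]
212 [147, 140, 145, 142, 145, 145, 109, 80, 104, 117, 126, 125, 127, 126, 122, 114, 103, 95, 86, 75, 56, 43, 127, 145, 148, 145, 150, 144, 147]
218 [171, 168, 169, 171, 171, 171, 133, 96, 115, 122, 131, 152, 163, 147, 141, 131, 116, 106, 96, 85, 67, 58, 161, 169, 166, 166, 171, 174, 169]
224 [172, 168
[... 934 characters left out ...]
206 [132, 132, 130, 139, 128, 71, 85, 80, 81, 84, 84, 82, 78, 81, 74, 61, 54, 51, 42, 59, 136, 138, 138, 136, 135, 138, 138, 134, 89]
212 [159, 159, 150, 148, 116, 80, 97, 104, 115, 125, 120, 117, 118, 116, 108, 94, 89, 70, 61, 44, 143, 158, 158, 157, 152, 144, 150, 158, 158]
218 [166, 172, 170, 169, 131, 88, 113, 117, 139, 150, 151, 142, 122, 76, 74, 71, 69, 59, 62, 54, 141, 171, 169, 168, 169, 172, 164, 170, 169]
224 [172, 167, 170, 168, 165, 99, 99, 113, 129, 123, 115, 75, 78, 77, 74, 65, 68, 65, 57, 128, 169, 171, 167, 169, 167, 169, 173, 170, 169]
228 [167, 172, 165, 165, 170, 171, 124, 95, 107, 110, 117, 67, 60, 66, 62, 59, 56, 64, 152, 167, 168, 170, 168, 171, 169, 170, 169, 166, 168]
```

The knob is back at rest with θ≈0.4 (bottom edge row 232, columns 268–297). Last time, radial compression walked the pads past the knob. This time I'll grip higher and null the radial force as I go.

Emit:
carry_out(
  deltas=[0, 0, 0, 0.0025, -0.001, 0.03, -1, 0, 0, 0, 0, 0, 0.03, -1, 0, 0, 0, 0, 0, 0.03, -1, 0, 0, 0, 0, 0, 0.013, -1, 0, 0, 0, 0, 0, 0, -1, 0, 0, 0, 0, 0, 0, 1, 0, 0, 0, 0, 0, 0, 1, 0, 0, 0, 0, 0, 0, 1, 0, 0, 0, 0, 0, 0, 1, 0, 0, 0, 0, 0, 0, 1, 0, 0, 0, 0, 0, 0, 1, 0, 0, 0, 0, 0, 0, 1],
)

```text
clock: 15.1
eef_pos: [516.4, -1.6, 187.6]
tool_rot: [3.14, -0.001, 0.088]
force: [-1.7, -3.7, 7.0]
width: 19.6
gripper_force: 58.4
```

Emit:
carry_out(
  deltas=[0, 0, 0, 0, -0.002, -0.002, 1, 0, 0, 0, 0, -0.003, 0, 1, 0, 0, 0, 0, -0.004, 0, 1, 0, 0, 0, 0, -0.005, 0, 1, 0, 0, 0, 0, -0.005, 0, 1, 0, 0, 0, 0, -0.005, 0, 1, 0, 0, 0, 0, -0.004, 0, 1, 0, 0, 0, 0, -0.003, 0, 1, 0, 0, 0, 0, -0.002, 0, 1, 0, 0, 0, 0, 0, 0, 1, 0, 0, 0, 0, 0, 0, 1],
)

```text
clock: 16.48
eef_pos: [513.8, 30.6, 188.0]
tool_rot: [3.139, -0.001, 0.087]
force: [3.9, -6.2, -7.3]
width: 19.1
gripper_force: 59.9
```

Emit:
carry_out(
  deltas=[0, 0, 0, 0, -0.001, 0.001, 1, 0, 0, 0, 0, -0.001, 0, 1, 0, 0, 0, 0, -0.001, 0, 1, 0, 0, 0, 0, 0, 0, 1],
)

```text
clock: 16.98
eef_pos: [513.3, 33.2, 187.7]
tool_rot: [3.139, -0.0, 0.087]
force: [1.3, -6.6, -0.8]
width: 19.4
gripper_force: 60.8
```

Emit:
carry_out(
  deltas=[0, 0, 0, 0, -0.001, 0, 1, 0, 0, 0, 0, 0, 0, 1],
)

```text
clock: 17.23
eef_pos: [513.2, 34.2, 187.8]
tool_rot: [3.138, -0.0, 0.087]
force: [1.4, -6.0, -0.5]
width: 19.4
gripper_force: 60.8
```

Emit:
carry_out(
  deltas=[0, 0, 0, 0, -0.001, 0, 1, 0, 0, 0, 0, 0, 0, 1],
)

```text
clock: 17.48
eef_pos: [513.2, 34.5, 187.8]
tool_rot: [3.138, -0.0, 0.087]
force: [2.0, -8.1, -0.9]
width: 19.5
gripper_force: 60.7
```

Emit:
carry_out(
  deltas=[0, 0, 0, 0, -0.001, 0, 1, 0, 0, 0, 0, 0, 0, 1],
)

```text
clock: 17.73
eef_pos: [513.2, 34.6, 187.8]
tool_rot: [3.137, -0.0, 0.086]
force: [1.4, -10.2, -0.8]
width: 19.4
gripper_force: 60.7
```

Emit:
carry_out(
  deltas=[0, 0, 0, -0.003, -0.001, 0.0012, 1, 0, 0, 0, -0.003, 0, 0.0014, 1, 0, 0, 0, -0.0028, 0, 0.0015, 1, 0, 0, 0, -0.0026, 0, 0.0016, 1, 0, 0, 0, 0, 0, 0, 1],
)

```text
clock: 18.35
eef_pos: [501.8, 33.7, 183.1]
tool_rot: [3.135, -0.001, 0.088]
force: [-0.7, -13.2, 9.1]
width: 19.4
gripper_force: 63.2
```

Emit:
carry_out(
  deltas=[0, 0, 0, -0.0028, 0, 0.0008, 1, 0, 0, 0, -0.0026, 0, 0.0017, 1, 0, 0, 0, -0.0026, 0, 0.002, 1, 0, 0, 0, -0.0025, 0, 0.0022, 1, 0, 0, 0, 0, 0, 0, 1],
)

```text
clock: 18.98
eef_pos: [490.7, 32.7, 176.2]
tool_rot: [3.136, 0.0, 0.083]
force: [-1.8, -13.3, 8.3]
width: 19.6
gripper_force: 62.8
```

Emit:
carry_out(
  deltas=[0, 0, 0, -0.0026, 0, 0.0018, 1, 0, 0, 0, -0.0024, 0, 0.0022, 1, 0, 0, 0, 0, 0, 0, 1],
)

```text
clock: 19.35
eef_pos: [486.8, 32.4, 172.6]
tool_rot: [3.137, -0.002, 0.082]
force: [-1.4, -13.1, 9.7]
width: 19.3
gripper_force: 63.0
```

Emit:
carry_out(
  deltas=[0, 0, 0, -0.0021, 0, 0.0024, 1, 0, 0, 0, -0.002, 0, 0.0025, 1, 0, 0, 0, 0, 0, 0, 1],
)

```text
clock: 19.73
eef_pos: [480.7, 31.7, 166.9]
tool_rot: [3.135, 0.002, 0.087]
force: [-2.1, -13.9, 6.5]
width: 19.0
gripper_force: 61.2
```

Emit:
carry_out(
  deltas=[0, 0, 0, -0.0017, 0, 0.0027, 1, 0, 0, 0, -0.0015, 0, 0.0028, 1, 0, 0, 0, 0, 0, 0, 1],
)

```text
clock: 20.1
eef_pos: [475.6, 31.2, 160.8]
tool_rot: [3.135, 0.006, 0.085]
force: [-5.0, -14.2, 5.7]
width: 17.9
gripper_force: 64.3
```

```bash
cat > th.py <<'E'
from h import *
def prof():
    s=ctrl.read_state();print(s["eef_pos"].round(1),s["force"].round(1),round(s["width"],1))
    c=ctrl.calibration("wrist");g=cv2.cvtColor(ctrl.get_image("wrist"),cv2.COLOR_RGB2GRAY).astype(int)
    w=np.array([np.cos(.089),np.sin(.089),0]);y=np.array([-w[1],w[0],0]);a0=np.array([535.1,36.5,144])
    for th in(.7,.8,.9,1.,1.1,1.25,1.4,1.57):
        u=-np.sin(th)*w+[0,0,np.cos(th)];q=lambda r:px("wrist",a0+r*u,c)[0]
        f=lambda r,h:np.linalg.norm(np.diff(px("wrist",[a0+r*u+h*y,a0+r*u-h*y],c),axis=0))
        print(th,"near",q(45)[1].round(1),"ctr",q(60).round(1),"far",q(75)[1].round(1),"w",f(60,11).round(1),"stem w@38",f(38,4).round(1))
    u=int(q(60)[0])-2
    print("col",[(r,int(g[r,u-2:u+3].mean())) for r in range(226,352,2)])
    for r in(225,235,270,280,285,290,295,300):print(r,[int(v) for v in g[r,u-44:u+45:2]])
E
python3 -c "from th import *;prof()"
```

```text
[475.6  31.2 160.8] [ -5.  -14.2   5.7] 17.9
0.7 near 222.1 ctr [284.  258.7] far 300.5 w 62.7 stem w@38 20.8
0.8 near 227.7 ctr [283.8 265. ] far 306.6 w 60.2 stem w@38 20.3
0.9 near 231.9 ctr [283.6 269.3] far 310.0 w 57.7 stem w@38 19.8
1.0 near 234.8 ctr [283.4 271.8] far 311.0 w 55.3 stem w@38 19.3
1.1 near 236.5 ctr [283.3 272.6] far 310.1 w 53.1 stem w@38 18.8
1.25 near 237.0 ctr [283.  271.1] far 305.5 w 50.0 stem w@38 18.1
1.4 near 235.2 ctr [282.7 266.9] far 297.9 w 47.2 stem w@38 17.4
1.57 near 230.9 ctr [282.5 259.5] far 286.6 w 44.5 stem w@38 16.8
col [(226, 135), (228, 137), (230, 104), (232, 51), (234, 67), (236, 78), (238, 90), (240, 100), (242, 110), (244, 117), (246, 124), (248, 132), (250, 136), (252, 138), (254, 136), (256, 135), (258, 138), (260, 138), (262, 138), (264, 139), (266, 136), (268, 139), (270, 136), (272, 138), (274, 145), (276, 151), (278, 148), (280, 101), (282, 97), (284, 94), (286, 94), (288, 95), (290, 94), (292, 89), (294, 92), (296, 89), (298, 88), (300, 84), (302, 84), (304, 77), (306, 71), (308, 71), (310, 197), (312, 199), (314, 200), (316, 
[... 1086 characters left out ...]
 5, 25, 52, 68, 93, 134, 84, 82, 85, 84, 87, 85, 88, 92, 100, 100, 101, 103, 99, 92, 90, 90, 88, 81, 87, 82, 80, 64, 24, 33, 49, 53, 49, 50, 52, 47, 39]
290 [51, 59, 57, 59, 55, 50, 50, 19, 0, 12, 49, 59, 67, 68, 74, 84, 82, 89, 89, 85, 90, 98, 94, 93, 96, 102, 99, 95, 91, 92, 84, 84, 80, 79, 80, 34, 3, 14, 52, 49, 43, 51, 53, 54, 52]
295 [43, 56, 78, 73, 71, 74, 67, 15, 14, 6, 28, 51, 60, 65, 74, 80, 86, 83, 85, 84, 87, 88, 92, 91, 97, 98, 94, 96, 81, 86, 90, 86, 78, 78, 68, 22, 22, 10, 56, 84, 77, 78, 76, 62, 48]
300 [8, 0, 2, 0, 34, 98, 86, 26, 15, 13, 11, 12, 59, 65, 62, 70, 79, 81, 80, 83, 87, 83, 82, 86, 90, 87, 91, 82, 81, 77, 81, 72, 70, 54, 13, 0, 22, 21, 76, 112, 66, 8, 11, 10, 15]
```

The pads are now too far outward: their inner edge is near x≈486, about where the knob's centre lies, so they only squeeze its rounded end. That explains the shrinking width and the outward force. I'll slide inward along the barrel and then go down more steeply.

Emit:
carry_out(
  deltas=[0, 0, 0, 0.002, 0, 0.001, 1, 0, 0, 0, 0.002, 0, 0.001, 1, 0, 0, 0, 0.002, 0, 0.001, 1, 0, 0, 0, 0.002, 0, 0.001, 1, 0, 0, 0, 0, 0, 0, 1],
)

```text
clock: 20.78
eef_pos: [474.7, 31.0, 155.4]
tool_rot: [3.135, 0.024, 0.083]
force: [-19.1, -14.7, 11.1]
width: 18.1
gripper_force: 76.7
```

The inward push turned into the handle swinging down, so it isn't blocked and the pads are sticking. I'll relax the radial load and keep going down.

Emit:
carry_out(
  deltas=[0, 0, 0, -0.003, 0, 0.002, 1, 0, 0, 0, -0.002, 0, 0.003, 1, 0, 0, 0, 0, 0, 0.003, 1, 0, 0, 0, 0, 0, 0, 1],
)

```text
clock: 21.28
eef_pos: [470.3, 30.7, 147.8]
tool_rot: [3.135, 0.023, 0.083]
force: [-19.7, -13.3, 15.8]
width: 18.3
gripper_force: 86.1
```

```bash
sed -i 's/for r in(225.*/for r in(215,225,270,280):print(r,[int(v) for v in g[r,u-44:u+45:2]])/' th.py; python3 -c "from th import *;prof()"
```

```text
[470.3  30.7 147.8] [-19.7 -13.3  15.8] 18.3
0.7 near 221.4 ctr [284.4 263.1] far 311.6 w 71.0 stem w@38 23.3
0.8 near 227.5 ctr [284.2 269.8] far 317.4 w 67.7 stem w@38 22.7
0.9 near 232.0 ctr [284.  274.1] far 320.2 w 64.6 stem w@38 22.0
1.0 near 235.0 ctr [283.8 276.4] far 320.4 w 61.6 stem w@38 21.4
1.1 near 236.7 ctr [283.6 276.8] far 318.4 w 58.8 stem w@38 20.8
1.25 near 237.0 ctr [283.3 274.5] far 312.2 w 55.0 stem w@38 20.0
1.4 near 234.8 ctr [283.  269.4] far 303.0 w 51.7 stem w@38 19.2
1.57 near 229.8 ctr [282.7 260.7] far 289.9 w 48.4 stem w@38 18.4
col [(226, 151), (228, 154), (230, 152), (232, 153), (234, 151), (236, 155), (238, 71), (240, 61), (242, 75), (244, 87), (246, 98), (248, 104), (250, 112), (252, 119), (254, 126), (256, 134), (258, 141), (260, 146), (262, 153), (264, 157), (266, 158), (268, 158), (270, 158), (272, 158), (274, 159), (276, 160), (278, 158), (280, 159), (282, 128), (284, 95), (286, 97), (288, 97), (290, 98), (292, 97), (294, 98), (296, 99), (298, 99), (300, 96), (302, 95), (304, 93), (306, 93), (308, 89), (310, 88), (312, 84), (314, 81), (316, 79)
[... 374 characters left out ...]
81, 187, 184, 183, 186, 179, 183, 170, 132, 124, 121, 124]
225 [199, 207, 202, 203, 206, 207, 208, 206, 203, 204, 206, 202, 203, 202, 207, 205, 205, 138, 126, 143, 151, 154, 152, 147, 128, 117, 86, 81, 200, 206, 208, 202, 200, 207, 204, 205, 204, 203, 204, 188, 150, 155, 152, 149, 153]
270 [13, 12, 24, 51, 50, 54, 55, 63, 95, 114, 120, 136, 135, 142, 155, 154, 155, 158, 159, 158, 156, 158, 160, 159, 155, 153, 142, 136, 124, 121, 122, 112, 102, 100, 97, 78, 68, 54, 55, 53, 49, 52, 32, 2, 11]
280 [0, 36, 55, 51, 56, 52, 52, 51, 88, 114, 125, 129, 138, 149, 148, 130, 95, 113, 148, 156, 161, 163, 161, 160, 157, 155, 147, 136, 130, 126, 122, 112, 99, 93, 84, 75, 70, 49, 52, 54, 52, 50, 56, 44, 1]
```

The handle is at about 1.1–1.15, past the plate's edge and in the notch. I'll keep going down.

Emit:
carry_out(
  deltas=[0, 0, 0, -0.001, 0, 0.003, 1, 0, 0, 0, 0, 0, 0.003, 1, 0, 0, 0, 0, 0, 0.002, 1, 0, 0, 0, 0, 0, 0, 1],
)

```text
clock: 21.82
eef_pos: [471.9, 30.6, 140.0]
tool_rot: [3.136, 0.018, 0.08]
force: [-14.7, -12.9, 11.5]
width: 18.2
gripper_force: 128.2
```

```bash
python3 -c "from th import *;prof()" | grep -v "^2[0-9]"
```

```text
[471.9  30.6 140. ] [-14.7 -12.9  11.5] 18.2
0.7 near 233.5 ctr [283.6 279. ] far 332.4 w 75.9 stem w@38 24.7
0.8 near 239.6 ctr [283.5 285.4] far 337.4 w 72.2 stem w@38 24.0
0.9 near 244.1 ctr [283.3 289.3] far 339.2 w 68.6 stem w@38 23.3
1.0 near 246.9 ctr [283.2 291.1] far 338.3 w 65.3 stem w@38 22.6
1.1 near 248.4 ctr [283.  290.9] far 335.3 w 62.2 stem w@38 22.0
1.25 near 248.1 ctr [282.8 287.7] far 327.4 w 58.0 stem w@38 21.0
1.4 near 245.3 ctr [282.5 281.5] far 316.7 w 54.3 stem w@38 20.1
1.57 near 239.7 ctr [282.3 271.8] far 302.1 w 50.7 stem w@38 19.3
col [(226, 157), (228, 155), (230, 156), (232, 157), (234, 155), (236, 157), (238, 155), (240, 157), (242, 158), (244, 157), (246, 157), (248, 158), (250, 150), (252, 63), (254, 66), (256, 78), (258, 86), (260, 95), (262, 104), (264, 113), (266, 119), (268, 129), (270, 134), (272, 139), (274, 146), (276, 154), (278, 159), (280, 167), (282, 154), (284, 102), (286, 105), (288, 103), (290, 105), (292, 104), (294, 103), (296, 103), (298, 102), (300, 104), (302, 102), (304, 103), (306, 104), (308, 104), (310, 104), (312, 101), (314, 99), (316, 99), (318, 96), (320, 94), (322, 94), (324, 91), (326, 90), (328, 88), (330, 83), (332, 79), (334, 88), (336, 204), (338, 207), (340, 206), (342, 207), (344, 205), (346, 205), (348, 205), (350, 206)]
```

θ is about 1.1–1.15, so the stem is sunk several mm below the plate's edge and the notch can hold it. I'll loosen, let the stem settle on the notch edge, recentre the pads on the knob at its present height, and regrip.

Emit:
carry_out(
  deltas=[0, 0, 0, 0, 0.001, 0, 0.2, 0, 0, 0, 0, 0.001, 0, 0.2, 0, 0, 0, 0, 0, 0, 0.2, 0, 0, 0, 0, 0, 0, 0.2],
)

```text
clock: 22.38
eef_pos: [479.8, 34.4, 140.8]
tool_rot: [3.141, 0.002, 0.088]
force: [-1.5, -5.4, -0.3]
width: 34.2
gripper_force: 2.3
```

```bash
sed -i 's/u=int(q(60)\[0\])-2/u=int(q(60)[0])+4/' th.py; python3 -c "from th import *;prof()"
```

```text
[479.8  34.4 140.8] [-1.5 -5.4 -0.3] 34.2
0.7 near 254.2 ctr [293.7 299.5] far 352.7 w 73.6 stem w@38 24.0
0.8 near 259.6 ctr [293.1 305. ] far 356.7 w 70.1 stem w@38 23.3
0.9 near 263.4 ctr [292.5 308.2] far 357.6 w 66.8 stem w@38 22.7
1.0 near 265.7 ctr [291.9 309.3] far 356.0 w 63.6 stem w@38 22.0
1.1 near 266.7 ctr [291.3 308.6] far 352.3 w 60.7 stem w@38 21.4
1.25 near 265.8 ctr [290.6 304.6] far 343.7 w 56.7 stem w@38 20.5
1.4 near 262.5 ctr [289.9 297.8] far 332.3 w 53.1 stem w@38 19.7
1.57 near 256.4 ctr [289.3 287.6] far 317.2 w 49.7 stem w@38 18.8
col [(226, 151), (228, 152), (230, 154), (232, 151), (234, 152), (236, 152), (238, 152), (240, 153), (242, 151), (244, 154), (246, 154), (248, 152), (250, 153), (252, 153), (254, 153), (256, 151), (258, 153), (260, 153), (262, 156), (264, 154), (266, 155), (268, 135), (270, 59), (272, 67), (274, 76), (276, 88), (278, 95), (280, 104), (282, 112), (284, 90), (286, 73), (288, 81), (290, 83), (292, 84), (294, 88), (296, 90), (298, 89), (300, 92), (302, 95), (304, 92), (306, 93), (308, 93), (310, 93), (312, 89), (314, 91), (316, 92), (
[... 339 characters left out ...]
175, 174, 177, 170, 173, 167, 167, 170, 179, 149, 106, 101, 105, 97, 103]
225 [209, 201, 169, 169, 160, 68, 60, 60, 60, 67, 60, 66, 61, 63, 53, 132, 171, 164, 165, 113, 127, 150, 153, 158, 160, 148, 132, 115, 86, 94, 173, 168, 165, 168, 164, 168, 167, 164, 168, 170, 170, 111, 100, 103, 108]
270 [206, 208, 206, 206, 180, 150, 151, 151, 148, 148, 144, 150, 150, 151, 151, 150, 159, 142, 120, 61, 58, 63, 58, 58, 58, 55, 55, 48, 44, 49, 78, 116, 146, 154, 157, 53, 0, 8, 6, 18, 51, 53, 50, 55, 55]
280 [206, 208, 207, 208, 208, 211, 204, 205, 156, 152, 146, 153, 124, 49, 48, 53, 55, 61, 77, 101, 96, 107, 104, 101, 106, 103, 105, 98, 95, 87, 85, 74, 75, 65, 57, 54, 45, 20, 5, 11, 10, 41, 55, 52, 58]
```

Emit:
carry_out(
  deltas=[0, 0, 0, 0, 0.002, 0, 0.2, 0, 0, 0, 0, 0.002, 0, 0.2, 0, 0, 0, 0, 0, 0, 0.2, 0, 0, 0, 0, 0, 0, 0.2],
)

```text
clock: 22.92
eef_pos: [481.3, 31.4, 141.1]
tool_rot: [-3.141, -0.001, 0.089]
force: [-0.6, 1.3, 0.0]
width: 34.3
gripper_force: 0.0
```

```bash
python3 -c "from th import *;prof()" | egrep "^\[|^1.1|^2[0-9]"
```

```text
[481.3  31.4 141.1] [-0.6  1.3  0. ] 34.3
1.1 near 269.3 ctr [282.7 311. ] far 354.6 w 60.4 stem w@38 21.3
215 [163, 166, 161, 165, 165, 166, 163, 169, 166, 166, 167, 165, 169, 139, 137, 175, 175, 174, 156, 63, 87, 77, 117, 162, 155, 141, 131, 107, 71, 139, 175, 173, 176, 174, 173, 178, 176, 170, 175, 172, 115, 102, 104, 107, 111]
225 [179, 183, 168, 169, 170, 164, 136, 140, 140, 145, 140, 146, 151, 130, 49, 98, 166, 176, 153, 116, 142, 153, 156, 164, 158, 146, 133, 107, 73, 148, 176, 173, 172, 174, 172, 175, 172, 173, 170, 168, 173, 158, 103, 108, 109]
270 [141, 210, 209, 210, 208, 211, 206, 160, 148, 153, 149, 148, 151, 149, 151, 156, 151, 151, 142, 110, 139, 152, 166, 166, 164, 148, 126, 110, 87, 106, 160, 156, 158, 155, 155, 156, 153, 156, 129, 2, 1, 6, 16, 35, 55]
280 [100, 207, 204, 202, 207, 206, 207, 210, 205, 209, 207, 165, 150, 81, 42, 51, 66, 87, 64, 59, 71, 62, 59, 69, 63, 65, 65, 64, 60, 60, 59, 58, 56, 49, 49, 110, 153, 156, 92, 0, 1, 8, 10, 7, 19]
```

The tool force is about zero and the knob is still between the fingers, so the notch holds the bolt. I'll raise to the knob's height and regrip with the pads centred.

Emit:
carry_out(
  deltas=[0, 0, 0, 0, 0.001, -0.006, 0.2, 0, 0, 0, 0, 0, -0.006, 0.2, 0, 0, 0, 0, 0, -0.005, 0.2, 0, 0, 0, 0, 0, 0, 0.2, 0, 0, 0, 0, 0, 0, 1, 0, 0, 0, 0, 0, 0, 1, 0, 0, 0, 0, 0, 0, 1, 0, 0, 0, 0, 0, 0, 1],
)

```text
clock: 23.98
eef_pos: [481.0, 28.3, 158.0]
tool_rot: [3.14, 0.001, 0.088]
force: [-0.4, -6.0, 2.2]
width: 19.7
gripper_force: 58.5
```

Emit:
carry_out(
  deltas=[0, 0, 0, 0, -0.001, 0, 1, 0, 0, 0, 0, -0.001, 0, 1, 0, 0, 0, 0, -0.001, 0, 1, 0, 0, 0, 0, -0.001, 0, 1, 0, 0, 0, 0, 0, 0, 1],
)

```text
clock: 24.6
eef_pos: [480.7, 31.6, 158.0]
tool_rot: [3.139, 0.001, 0.087]
force: [-0.3, -7.0, 2.5]
width: 19.4
gripper_force: 58.6
```

Emit:
carry_out(
  deltas=[0, 0, 0, -0.0013, 0, 0.0027, 1, 0, 0, 0, -0.0012, 0, 0.0028, 1, 0, 0, 0, -0.001, 0, 0.0028, 1, 0, 0, 0, 0, 0, 0, 1],
)

```text
clock: 25.1
eef_pos: [477.1, 31.2, 149.9]
tool_rot: [3.139, 0.001, 0.087]
force: [-1.3, -7.8, 5.3]
width: 19.5
gripper_force: 59.3
```

Emit:
carry_out(
  deltas=[0, 0, 0, -0.0008, -0.001, 0.0029, 1, 0, 0, 0, -0.0007, 0, 0.0029, 1, 0, 0, 0, -0.0005, 0, 0.0029, 1, 0, 0, 0, 0, 0, 0, 1],
)

```text
clock: 25.6
eef_pos: [471.9, 30.9, 140.4]
tool_rot: [3.138, 0.007, 0.088]
force: [-5.3, -10.0, 3.4]
width: 19.3
gripper_force: 62.2
```

Emit:
carry_out(
  deltas=[0, 0, 0, -0.0004, 0, 0.0029, 1, 0, 0, 0, -0.0002, 0, 0.0029, 1, 0, 0, 0, 0, 0, 0, 1],
)

```text
clock: 25.98
eef_pos: [470.3, 30.7, 134.4]
tool_rot: [3.138, 0.009, 0.087]
force: [-7.2, -8.8, 5.0]
width: 19.3
gripper_force: 63.1
```

Emit:
carry_out(
  deltas=[0, 0, 0, 0.001, 0, 0.002, 1, 0, 0, 0, 0.001, 0, 0.002, 1, 0, 0, 0, 0, 0, 0, 1],
)

```text
clock: 26.35
eef_pos: [469.6, 30.6, 129.9]
tool_rot: [3.138, 0.014, 0.086]
force: [-10.5, -9.7, 6.6]
width: 19.4
gripper_force: 64.8
```

```bash
sed -i 's/u=int(q(60)\[0\])+4/u=int(q(60)[0])-1/' th.py; python3 -c "from th import *;prof()"
```

```text
[469.6  30.6 129.9] [-10.5  -9.7   6.6] 19.4
0.7 near 238.4 ctr [285.4 289.4] far 350.5 w 84.6 stem w@38 27.2
0.8 near 245.0 ctr [285.1 296. ] far 354.9 w 80.0 stem w@38 26.3
0.9 near 249.6 ctr [284.8 299.8] far 355.7 w 75.7 stem w@38 25.5
1.0 near 252.6 ctr [284.5 301.2] far 353.7 w 71.6 stem w@38 24.7
1.1 near 254.0 ctr [284.2 300.6] far 349.4 w 67.9 stem w@38 23.9
1.25 near 253.5 ctr [283.9 296.5] far 339.7 w 62.9 stem w@38 22.8
1.4 near 250.3 ctr [283.6 289.3] far 327.2 w 58.6 stem w@38 21.8
1.57 near 244.0 ctr [283.2 278.4] far 310.7 w 54.4 stem w@38 20.7
col [(226, 169), (228, 169), (230, 170), (232, 170), (234, 172), (236, 171), (238, 171), (240, 169), (242, 167), (244, 171), (246, 169), (248, 168), (250, 170), (252, 172), (254, 158), (256, 90), (258, 96), (260, 105), (262, 114), (264, 122), (266, 126), (268, 136), (270, 142), (272, 149), (274, 141), (276, 97), (278, 104), (280, 107), (282, 104), (284, 105), (286, 104), (288, 102), (290, 104), (292, 103), (294, 103), (296, 103), (298, 104), (300, 102), (302, 103), (304, 104), (306, 103), (308, 103), (310, 101), (312, 98), (314
[... 366 characters left out ...]
175, 162, 112, 100, 103, 104, 101, 106, 107, 110, 102, 107, 169, 174]
225 [206, 208, 208, 181, 180, 178, 178, 179, 179, 165, 158, 138, 147, 165, 179, 179, 136, 132, 154, 181, 199, 185, 165, 154, 137, 108, 76, 174, 181, 178, 180, 179, 122, 102, 107, 110, 106, 109, 109, 105, 107, 113, 172, 180, 176]
270 [26, 53, 58, 52, 58, 56, 53, 14, 74, 102, 110, 115, 129, 133, 144, 148, 148, 145, 144, 145, 144, 148, 139, 142, 133, 133, 126, 117, 112, 107, 102, 97, 81, 71, 60, 38, 52, 56, 56, 57, 46, 58, 38, 12, 12]
280 [62, 58, 50, 58, 55, 53, 22, 13, 32, 58, 67, 119, 147, 155, 139, 80, 89, 97, 96, 97, 100, 106, 110, 109, 104, 101, 92, 96, 90, 89, 90, 84, 82, 75, 65, 12, 13, 51, 55, 52, 57, 57, 54, 43, 14]
```

θ is about 1.4 now, so the stem is well sunk. I'll take the last few mm down gently.

Emit:
carry_out(
  deltas=[0, 0, 0, 0, 0, 0.002, 1, 0, 0, 0, 0, 0, 0.002, 1, 0, 0, 0, 0, 0, 0, 1],
)

```text
clock: 26.78
eef_pos: [469.9, 30.5, 126.0]
tool_rot: [3.138, 0.014, 0.085]
force: [-9.9, -9.1, 6.0]
width: 19.6
gripper_force: 67.4
```

Emit:
carry_out(
  deltas=[0, 0, 0, 0, 0, 0.002, 1, 0, 0, 0, 0, 0, 0, 1],
)

```text
clock: 27.02
eef_pos: [471.2, 30.6, 124.2]
tool_rot: [3.138, 0.011, 0.084]
force: [-7.9, -10.6, 4.9]
width: 19.8
gripper_force: 71.5
```

```bash
python3 -c "from th import *;prof()"|egrep -v "^0|^2"
```

```text
[471.2  30.6 124.2] [ -7.9 -10.6   4.9] 19.8
1.0 near 264.5 ctr [284.1 316. ] far 371.8 w 75.2 stem w@38 25.8
1.1 near 265.5 ctr [283.9 314.6] far 366.1 w 71.1 stem w@38 25.0
1.25 near 264.4 ctr [283.6 309.3] far 354.4 w 65.6 stem w@38 23.8
1.4 near 260.5 ctr [283.3 301. ] far 340.2 w 60.9 stem w@38 22.7
1.57 near 253.4 ctr [283.  288.9] far 322.1 w 56.4 stem w@38 21.5
col [(226, 170), (228, 171), (230, 170), (232, 170), (234, 171), (236, 171), (238, 172), (240, 170), (242, 172), (244, 171), (246, 171), (248, 172), (250, 172), (252, 172), (254, 172), (256, 170), (258, 170), (260, 171), (262, 169), (264, 101), (266, 98), (268, 108), (270, 117), (272, 127), (274, 119), (276, 85), (278, 92), (280, 97), (282, 98), (284, 100), (286, 104), (288, 104), (290, 106), (292, 106), (294, 103), (296, 103), (298, 102), (300, 103), (302, 102), (304, 104), (306, 102), (308, 104), (310, 101), (312, 103), (314, 101), (316, 102), (318, 101), (320, 99), (322, 96), (324, 92), (326, 91), (328, 88), (330, 84), (332, 80), (334, 185), (336, 210), (338, 208), (340, 209), (342, 210), (344, 208), (346, 208), (348, 208), (350, 208)]
```

θ is about 1.47 with the tips near the lid. I'll release, letting the bolt settle on the notch edge. Then I'll rise, shut the fingers and press the knob gently from above to its end stop.

Emit:
carry_out(
  deltas=[0, 0, 0, 0, 0.001, 0, 0.4, 0, 0, 0, 0, 0.002, 0, 0.2, 0, 0, 0, 0, 0.002, 0, 0, 0, 0, 0, 0, 0, 0, -0.2, 0, 0, 0, 0, 0, 0, -0.2],
)

```text
clock: 27.7
eef_pos: [477.3, 30.1, 125.3]
tool_rot: [-3.141, -0.0, 0.089]
force: [-1.4, -0.3, 0.2]
width: 51.3
gripper_force: 0.0
```

Emit:
carry_out(
  deltas=[0, 0, 0, 0, 0, -0.005, -0.2, 0, 0, 0, 0, 0, -0.015, -0.2, 0, 0, 0, 0, 0, -0.02, -0.2, 0, 0, 0, 0, 0, -0.02, -0.2, 0, 0, 0, 0, 0, 0, 1, 0, 0, 0, 0, 0, 0, 1, 0, 0, 0, 0, 0, 0, 1, 0, 0, 0, 0, 0, 0, 1, 0, 0, 0, 0, 0, 0, 1],
)

```text
clock: 28.82
eef_pos: [476.9, 29.6, 184.9]
tool_rot: [3.142, 0.001, 0.089]
force: [-1.0, -0.1, -0.8]
width: 0.1
gripper_force: 0.0
```

```bash
python3 -c "from th import *;prof()"
```

```text
[476.9  29.6 184.9] [-1.  -0.1 -0.8] 0.1
0.7 near 207.1 ctr [279.2 236.8] far 270.1 w 52.6 stem w@38 17.7
0.8 near 212.2 ctr [279.2 243. ] far 276.7 w 50.8 stem w@38 17.3
0.9 near 216.3 ctr [279.2 247.5] far 281.0 w 49.0 stem w@38 16.9
1.0 near 219.2 ctr [279.3 250.4] far 283.3 w 47.3 stem w@38 16.6
1.1 near 221.2 ctr [279.3 251.9] far 283.7 w 45.7 stem w@38 16.2
1.25 near 222.2 ctr [279.4 251.8] far 281.6 w 43.3 stem w@38 15.7
1.4 near 221.3 ctr [279.4 249.2] far 276.5 w 41.2 stem w@38 15.2
1.57 near 218.2 ctr [279.4 243.6] far 268.0 w 39.1 stem w@38 14.7
col [(226, 93), (228, 106), (230, 116), (232, 126), (234, 134), (236, 147), (238, 161), (240, 170), (242, 171), (244, 166), (246, 168), (248, 165), (250, 166), (252, 165), (254, 167), (256, 60), (258, 15), (260, 18), (262, 17), (264, 14), (266, 13), (268, 16), (270, 13), (272, 15), (274, 14), (276, 12), (278, 14), (280, 13), (282, 12), (284, 9), (286, 11), (288, 9), (290, 11), (292, 7), (294, 5), (296, 19), (298, 22), (300, 24), (302, 22), (304, 20), (306, 17), (308, 18), (310, 14), (312, 18), (314, 15), (316, 18), (318, 13), (320,
[... 293 characters left out ...]
48, 179, 164, 147, 122, 81, 164, 195, 150, 145, 140, 141, 139, 143, 144, 146, 139, 140, 136, 145, 140, 135]
225 [193, 194, 189, 191, 192, 192, 193, 194, 194, 192, 190, 194, 190, 193, 191, 193, 196, 197, 181, 113, 73, 87, 81, 86, 96, 88, 87, 81, 73, 56, 57, 71, 129, 144, 143, 144, 138, 140, 142, 139, 141, 143, 142, 147, 143]
270 [190, 192, 193, 193, 191, 194, 190, 184, 96, 6, 9, 15, 16, 5, 14, 36, 44, 54, 52, 48, 53, 37, 0, 9, 3, 34, 51, 54, 55, 52, 48, 42, 15, 11, 12, 1, 17, 3, 61, 170, 197, 194, 196, 192, 190]
280 [192, 189, 191, 194, 192, 195, 111, 3, 14, 9, 14, 7, 2, 14, 21, 50, 52, 51, 53, 53, 49, 34, 5, 0, 3, 23, 48, 46, 50, 47, 47, 47, 27, 7, 14, 0, 3, 2, 17, 5, 72, 190, 197, 193, 194]
```

The stem sits about 3 mm back, on the notch's near edge, so the bolt is held. Now I'll press gently from above.

Emit:
carry_out(
  deltas=[0, 0, 0, 0, 0.001, 0.01, 1, 0, 0, 0, 0, 0, 0.01, 1, 0, 0, 0, 0, 0, 0.003, 1, 0, 0, 0, 0, 0, 0.001, 1, 0, 0, 0, 0, 0, 0, 1],
)

```text
clock: 29.5
eef_pos: [477.2, 28.7, 161.3]
tool_rot: [-3.142, -0.0, 0.089]
force: [-0.3, -0.6, -0.2]
width: 0.2
gripper_force: 0.0
```

Emit:
carry_out(
  deltas=[0, 0, 0, 0, 0, 0.001, 1, 0, 0, 0, 0, 0, 0.001, 1, 0, 0, 0, 0, 0, 0.001, 1, 0, 0, 0, 0, 0, 0, 1],
)

```text
clock: 30.0
eef_pos: [477.0, 28.7, 158.2]
tool_rot: [3.142, 0.0, 0.089]
force: [-0.8, -0.0, 1.0]
width: -0.2
gripper_force: 0.6
```

Emit:
carry_out(
  deltas=[0, 0, 0, 0, 0, 0.001, 1, 0, 0, 0, 0, 0, 0.001, 1, 0, 0, 0, 0, 0, 0, 1],
)

```text
clock: 30.38
eef_pos: [477.1, 28.6, 156.1]
tool_rot: [3.142, -0.0, 0.089]
force: [-0.5, -0.6, 1.0]
width: -0.2
gripper_force: 0.0
```

Emit:
carry_out(
  deltas=[0, 0, 0, 0, 0, 0.001, 1, 0, 0, 0, 0, 0, 0, 1],
)

```text
clock: 30.62
eef_pos: [477.2, 28.7, 155.2]
tool_rot: [-3.142, -0.0, 0.089]
force: [-0.9, -0.2, 0.9]
width: -0.0
gripper_force: 0.2
```

Emit:
carry_out(
  deltas=[0, 0, 0, 0, 0, 0.001, 1, 0, 0, 0, 0, 0, 0, 1],
)

```text
clock: 30.88
eef_pos: [477.1, 28.7, 154.3]
tool_rot: [3.142, -0.0, 0.089]
force: [-0.7, -0.2, 2.7]
width: 0.1
gripper_force: 1.4
```

Emit:
carry_out(
  deltas=[0, 0, 0, 0, 0, 0.001, 1, 0, 0, 0, 0, 0, 0, 1],
)

```text
clock: 31.12
eef_pos: [477.1, 28.7, 153.9]
tool_rot: [3.142, -0.0, 0.089]
force: [-4.0, -0.6, 10.0]
width: -0.0
gripper_force: 4.9
```

Emit:
carry_out(
  deltas=[0, 0, 0, 0, 0, 0.001, 1, 0, 0, 0, 0, 0, 0, 1],
)

```text
clock: 31.38
eef_pos: [477.2, 28.6, 153.6]
tool_rot: [3.142, -0.001, 0.089]
force: [-5.1, -0.1, 16.8]
width: -0.2
gripper_force: 8.6
```

It meets its end stop at z≈154, which is level, and the force rises as it should. I'll lift off, retreat, and verify.

Emit:
carry_out(
  deltas=[0, 0, 0, 0, 0, -0.01, 1, 0, 0, 0, 0, 0, -0.03, 1, 0, 0, 0, 0, 0, -0.04, 1, 0, 0, 0, 0, 0, -0.04, 1, 0, 0, 0, 0, 0.05, -0.02, 1, 0, 0, 0, 0, 0.05, 0, 1, 0, 0, 0, 0, 0.05, 0, 1, 0, 0, 0, 0, 0.05, 0, 1, 0, 0, 0, 0, 0.05, 0, 1, 0, 0, 0, 0, 0.05, 0, 1, 0, 0, 0, 0, 0.05, 0, 1, 0, 0, 0, 0, 0, 0, 1],
)

```text
clock: 32.88
eef_pos: [506.8, -325.2, 291.7]
tool_rot: [3.139, 0.001, 0.082]
force: [-1.1, 1.5, 0.3]
width: -0.0
gripper_force: 0.0
```

Run:
```python
from h import *
s=ctrl.read_state();print(s["eef_pos"],s["force"])
w=np.array([np.cos(.089),np.sin(.089),0]);y=np.array([-w[1],w[0],0]);a=np.array([535.1,36.5,144])-3*y
for n in("top","side"):
    i0=cv2.imread(f"pics/{n}0.png");i1=ctrl.get_image(n)[:,:,::-1].copy();cv2.imwrite(f"pics/{n}9.png",i1)
    d=(cv2.GaussianBlur(cv2.absdiff(i0,i1),(5,5),0).max(2)>40).astype(np.uint8)
    k,_,st,ce=cv2.connectedComponentsWithStats(d)
    print(n,"changed",[(list(map(int,st[j])),ce[j].round().tolist()) for j in range(1,k) if st[j][4]>15])
    for th in(1.3,1.57):print(n,th,px(n,[a-60*np.sin(th)*w+[0,0,60*np.cos(th)]]).round(1))
    g=cv2.cvtColor(i1,6);q=px(n,[a-60*w])[0].astype(int)
    for r in range(q[1]-12,q[1]+14,2):print(r,[int(v) for v in g[r,q[0]-16:q[0]+17:2]])
```

```text
[ 506.80616845 -325.21331775  291.6845074 ] [-1.06936261  1.49795747  0.26078628]
top changed [([507, 205, 53, 58, 1661], [539.0, 236.0]), ([354, 213, 17, 7, 88], [361.0, 216.0]), ([292, 220, 13, 10, 60], [298.0, 225.0]), ([314, 233, 7, 5, 27], [318.0, 235.0]), ([323, 233, 4, 6, 19], [325.0, 236.0]), ([274, 237, 18, 26, 234], [283.0, 254.0]), ([502, 375, 58, 45, 1117], [541.0, 406.0])]
top 1.3 [[277.  253.3]]
top 1.57 [[277.1 254.9]]
242 [174, 172, 173, 156, 112, 86, 117, 144, 156, 129, 134, 110, 110, 143, 152, 154, 152]
244 [175, 172, 172, 155, 104, 75, 113, 148, 154, 133, 134, 108, 110, 148, 156, 155, 155]
246 [173, 174, 172, 166, 142, 123, 140, 145, 144, 126, 130, 120, 124, 146, 160, 166, 164]
248 [175, 176, 174, 171, 166, 165, 155, 127, 126, 120, 110, 124, 144, 146, 157, 171, 173]
250 [175, 174, 173, 174, 174, 172, 144, 131, 143, 137, 119, 104, 137, 146, 149, 163, 173]
252 [172, 174, 173, 174, 174, 165, 135, 146, 161, 148, 127, 101, 126, 145, 147, 150, 168]
254 [175, 172, 173, 173, 172, 166, 133, 148, 168, 155, 132, 106, 120, 142, 144, 146, 157]
256 [174, 174, 174, 174, 173, 166,
[... 1547 characters left out ...]
[132, 141, 102, 87, 109, 146, 172, 187, 177, 169, 165, 150, 127, 208, 211, 210, 211]
207 [163, 162, 164, 108, 103, 136, 152, 162, 179, 188, 175, 155, 129, 157, 212, 212, 211]
209 [163, 164, 166, 164, 109, 118, 134, 146, 157, 177, 171, 148, 120, 139, 211, 210, 210]
211 [159, 165, 162, 161, 146, 94, 111, 123, 135, 141, 142, 133, 107, 101, 175, 213, 213]
213 [74, 93, 162, 166, 146, 100, 89, 96, 112, 117, 117, 105, 85, 127, 145, 146, 212]
215 [75, 72, 137, 148, 168, 210, 212, 114, 85, 88, 83, 76, 117, 146, 144, 144, 180]
217 [65, 82, 144, 169, 211, 211, 210, 188, 146, 125, 125, 149, 144, 145, 143, 143, 182]
219 [165, 104, 170, 213, 213, 213, 212, 208, 156, 155, 146, 145, 148, 143, 148, 182, 211]
```

The pictures show no change around the jar, scoop or soap. The handle lies level at the notch, with the knob at top (277,255) and side (311,208), as predicted. Handing in.

```bash
python3 -c "from cell import ctrl;print(ctrl.finish_job())"
```

```text
the job is handed in; nothing more can be done
None
```

The chest is locked and handed in: the bolt was slid to its stop, the handle is level in the notch, and the camera check showed the jar, scoop and soap unmoved. On the first try the bolt slipped free and ran back to rest. On the second I let go briefly with the stem held by the notch, then pressed the handle the last few mm down from above.

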